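# Rock the tapered stopper out of the degreaser canister

## Task

On the bicycle workshop's bench, open the short, wide canister that stands in the round holder: grip its stopper by the wooden grip and, while easing it upward, rock it about ten degrees to the robot's left, then about ten degrees to its right, until it unseats. A plain straight pull only drags the whole canister up out of its holder, which must not happen. Put the stopper down in the shallow black tray without dropping it in from a height, leave the canister down in its holder, and leave the tall slim flask with the look-alike stopper alone.

Things in the scene. Friction and masses are not known exactly. Their poses are not given: they have to be found in the camera images.
- stopper: 60 g. Origin: centre of its foot, z up, x along the grip (roughly away from the robot), +y robot's left. Rubber bung 28 mm deep (41 mm wide tapering to 30, 36 mm rib at foot); flange 52 mm wide, 6 thick, rests on the neck; wooden grip 40 (x) x 14 (y) x 40 mm tall, 34-74 mm above origin. Pinch and rock across the 14 mm. Each rock needs 4-5 mm of lift; free after two, out after 28 mm of lift.
- canister: Short wide aluminium canister, 100 mm wide, 1 kg, in a round grey holder fixed to the bench; it can only slide straight up and drops back. Origin: centre of its underside, z up; mouth 130 mm above it. Neck 56 mm outer, 44 inner. Spring catches in the neck's left and right (+-y) hold the stopper's rib, about 8 N each: both at once outweigh the canister, one at a time do not.
- tray: Shallow black plastic tray, fixed, 170 mm (x) by 200 mm (y), 30 mm tall, walls and floor 4 mm; origin: centre of its underside, on the bench.
- flask: Tall slim aluminium flask, loose, 68 mm wide, 208 mm tall with its own look-alike stopper and wooden grip, which stays shut; 0.9 kg; origin: centre of its underside, on the bench.
Mind the look-alikes: they are no part of the job. There is more than one size of the stopper; the job needs the smaller. What is shaped like the part that bears canister but purple is not meant.

How it is judged (in metres and radians):
On the way, in this order (a step that is already met when the one before it is completed fails the run):
1. the stopper, its foot still in the neck, is leaned at least 5 degrees to the robot's left (about its grip's length) (angle between stopper's own y axis and vertical above 1.658 rad and z of stopper in the frame of canister below 0.124 m and horizontal distance between stopper and canister below 0.02 m), for 0.05 s.
2. still in the neck, it is leaned at least 5 degrees to the right (angle between stopper's own y axis and vertical below 1.484 rad and z of stopper in the frame of canister below 0.124 m and horizontal distance between stopper and canister below 0.02 m), for 0.05 s.
At the end, for the whole second after the job is handed in: The stopper lies or stands at rest in the tray, the foot's centre inside the tray's walls and less than 32 mm above the bench; the canister is back down in its holder within 4 mm; the flask stands upright within 20 mm of where it was (x of stopper in the frame of tray between -0.081 and 0.081 m and y of stopper in the frame of tray between -0.096 and 0.096 m and height (world z) of stopper below 0.032 m and linear speed of stopper below 0.03 m/s and distance of canister from where it was at the start of the episode below 0.004 m and distance of flask from where it was at the start of the episode below 0.02 m and angle between flask's own z axis and vertical below 0.1 rad); the robot touches nothing.
It fails at once if the canister is pulled up more than 15 mm (distance of canister from where it was at the start of the episode above 0.015 m).
It fails at once if the stopper is let go away from the canister with its foot more than 60 mm above the bench (contact force between the fingers and stopper below 0.05 N and horizontal distance between stopper and canister above 0.08 m and height (world z) of stopper above 0.06 m).
It fails at once if the flask is shifted by more than 20 mm (distance of flask from where it was at the start of the episode above 0.02 m).
It also fails if it takes over 48 s, if anything falls off the work surface, if the arm or the gripper's body presses on something with over 40 N, if the wrist force passes 120 N, or if a joint passes its speed limit or range.

## Robot

A 6-joint arm with a two-finger parallel gripper is mounted at the origin on the work surface. World frame = base frame: x ahead of the robot, y to its left, z up, the work surface at z = 0. Lengths are in m, angles in degrees, forces in N, time in s.
With the tool pointing down it reaches from about 0.35 to 0.875 m from the base axis. Payload 4.2 kg.
Tool frame: the origin (TCP) lies on the centre line of the jaws, within the pads' length; the fingertips stand tip_reach ahead of it and the grasp point (between the pads) is the TCP (tip_reach is the distance from the TCP to the fingertips, in m); z points along the fingers, y is the line along which they close (so a half turn about z gives the same grasp; the last joint's range is limited). The gripper opens to 87 mm and grips with 3 to 60 N. Pads are 19 mm wide; open, the fingers measure 117 mm over their backs; the gripper's body (75 mm by 190 mm) begins 51 mm behind the grasp point.
Start: joints at [78.071, 22.042, 0.453, 0, -68.411, -14.817], TCP at [0.281, 0.558, 0.242] pointing down, gripper open.
Joint ranges: [-179.83, 179.83], [-69.29, 118.12], [-61.27, 80.66], [-181.25, 117.63], [-171.15, -9.14], [-177.46, 177.46]. Speed limits (degrees/s): [159.86, 159.86, 180, 180, 180, 180].

## Interface

Orientations are given as a 3x3 rotation matrix whose columns are the frame's x, y, z axes.
In Python, from station import sense, capture, finish_job, tip_reach gives the robot as it stands.
- The arm moves only by the tool arm_command, never from a script. Its argument "deltas" is a list of rows, each a list of 7 numbers: the turn, a rotation vector about the tool's x, y, z in rad, then the shift along the tool's x, y, z in cm, then the closure, from -1 (fully open) to 1 (shut), so that 0 is half open. In form: [[rx, ry, rz, dx, dy, dz, hand], ...]. A call has 1 to 8 rows; each row is the pose to reach, as a shift and turn from the pose commanded when the call began, along the tool's axes at that moment; what a row does not reach only later rows make up. A row lasts 1/12 s, in which the tool goes at most 41.7 mm and 7.16 degrees, less where a joint would pass 70% of its speed; a pose out of reach is approached as far as the arm can. A call with a gripper value outside its range is refused whole. The fingers move at their own pace and stop on an object; the grip force is fixed at half the most. Time passes only in rows, so rows that repeat a pose let the fingers close. It gives the time, the measured TCP pose, the force, the opening and the grip force at its end, in the units of the state.
- sense(): the state, without advancing time (a new reading comes with each control period).
- capture(name): name is "side" or "top"; returns a dict with "pixels" (384x512x3 uint8, blue, green, red), "fovy" (degrees; the focal length in pixels is half the picture's height over the tangent of half this angle, whatever the lens; pixels are square), "cx", "cy" (the principal point, pixels), "k1" (the pictures are not rectified: a ray, as slopes to the right and down, at radius r is drawn at 1 + k1 r^2 times it, then the intrinsics apply), "rvec" (rotation vector, rad) and "tvec" (3), from world to camera coordinates, as OpenCV has them. Camera axes: x right, y down, z forward; pixel columns grow to the right and rows downward; lengths in m; the calibration is good to about 2 mm. A picture is of the moment at which its call begins. There is no depth.
- finish_job(): hands the job in; it is judged then, once.
The state is a dict: "time_s": time; "joints": joint angles; "joint_velocities": joint speeds; "effort": joint torques, N m; "tcp_pos": TCP position; "ee_rot": TCP orientation; "wrist_force": force on the tool from outside, world axes, zero at the start; "moment": the same for the moment, N m; "gripper_width": opening from 0.0 (shut) to 1.0 (fully open); "gripper_force": force on a finger pad.
Only numpy, scipy, OpenCV 4.12 (cv2) and the standard library are available. Lean on these libraries where they do the work, as an engineer would, in place of code of your own. Each camera call takes 0.05 s, during which the arm holds its last target. There are 200 camera calls.

## Working session

There is one attempt and no reset: what is moved stays moved. The work goes in short steps, Python scripts to look and compute and a tool call to move; the robot and the scene stay as the last step left them, time stands still between calls to the robot, and variables do not carry over. Pictures are saved under pics/ and viewed, at most 10 in all, crops included, and the job is handed in when it is done.

Besides the shell and the picture viewer there is one more tool, called after "Call:" as a command line: name --pt "numbers of a row" for each row, then --argument value for the rest. arm_command: Moves the arm, as the interface text tells. Its arguments: {"type":"object","properties":{"deltas":{"type":"array"}},"required":["deltas"]}

```bash
mkdir -p pics
cat > h.py <<'E'
import numpy as np, cv2
from station import sense, capture, finish_job, tip_reach
def save(n,f):
    c=capture(n); cv2.imwrite(f'pics/{f}.png',c['pixels']); np.save(f'pics/{f}.npy',c,allow_pickle=True); return c
def K(c):
    f=192/np.tan(np.radians(c['fovy'])/2); return np.array([[f,0,c['cx']],[0,f,c['cy']],[0,0,1.]]),np.array([c['k1'],0,0,0,0.])
def load(f): return np.load(f'pics/{f}.npy',allow_pickle=True).item()
def ray(c,uv):
    k,d=K(c); p=cv2.undistortPoints(np.array([[uv]],float),k,d)[0,0]
    R=cv2.Rodrigues(np.array(c['rvec'],float))[0]; t=np.array(c['tvec'],float).ravel()
    return -R.T@t, R.T@np.array([p[0],p[1],1])
def onz(c,uv,z):
    o,v=ray(c,uv); return o+v*(z-o[2])/v[2]
def proj(c,P):
    k,d=K(c); return cv2.projectPoints(np.array([P],float).reshape(-1,1,3),np.array(c['rvec'],float),np.array(c['tvec'],float),k,d)[0][:,0]
E
python3 - <<'E'
from h import *
a=save('side','s0');b=save('top','t0')
for c in(a,b): print(ray(c,(256,192)),c['fovy'],c['k1'])
s=sense();print(s,tip_reach)
E
```

```text
(array([0.4684684 , 0.65371223, 0.86155164]), array([ 0.06360077, -0.69883436, -0.71247452])) 51.92454758063014 -0.10555701357067156
(array([ 0.38992568, -0.06269983,  1.25926953]), array([ 0.15386891,  0.01442097, -0.98804065])) 51.32069456130743 -0.010925519887546408
{'time_s': 0.1, 'joints': array([ 7.80716244e+01,  2.20844802e+01,  3.87772013e-01, -2.46219201e-02,
       -6.84125780e+01, -1.48181466e+01]), 'joint_velocities': array([-0.05267865, -0.12842693,  0.21445465,  0.11337341,  0.00316541,
        0.0124985 ]), 'effort': array([-6.53055085e-04, -3.91690850e+01,  1.87934321e+01,  4.23187271e+00,
        1.34462639e-02, -7.47233571e-05]), 'tcp_pos': array([0.28102135, 0.55768907, 0.24059165]), 'ee_rot': array([[ 8.92934964e-01, -4.50184998e-01, -7.85194539e-04],
       [-4.50185672e-01, -8.92933189e-01, -1.78359358e-03],
       [ 1.01820808e-04,  1.94611640e-03, -9.99998101e-01]]), 'wrist_force': array([-0.0949771 ,  0.03197183, -0.46376473]), 'moment': array([ 0.00607454, -0.02638816,  0.0189895 ]), 'gripper_force': 0.0, 'gripper_width': 0.9968053368982928} 0.019
```

View pics/s0.png

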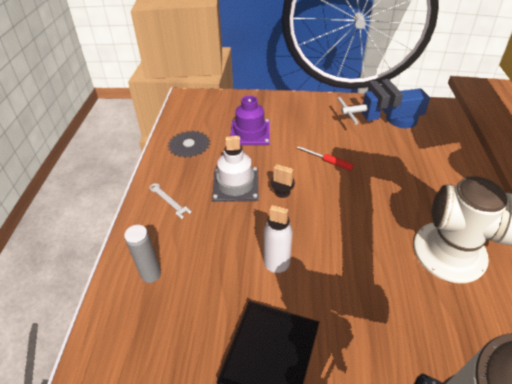

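View pics/t0.png

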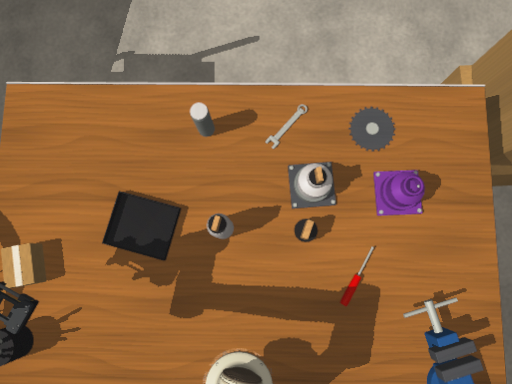

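The side view shows the white canister in its grey holder at (235,175), with its grip at (233,145). The flask is at (278,245), a loose stopper at (283,180), the purple decoy at (250,120) and the tray at (270,345). In the top view the canister grip is at (319,175), the flask at (219,226), the tray at (143,226) and the loose stopper at (307,230). Next I'll segment the grips by colour.

Run:
```python
from h import *
a=load('s0');b=load('t0')
w=[]
for c,(x0,y0,x1,y1) in((a,(205,125,300,235)),(b,(195,150,345,250))):
    w.append(cv2.resize(c['pixels'][y0:y1,x0:x1],None,fx=4,fy=4,interpolation=cv2.INTER_CUBIC))
H=max(i.shape[0] for i in w); w=[cv2.copyMakeBorder(i,0,H-i.shape[0],0,0,0) for i in w]
i=np.hstack(w); i=cv2.resize(i,None,fx=790/i.shape[1],fy=790/i.shape[1]); cv2.imwrite('pics/c0.png',i); print(i.shape, 790/(95*4+150*4)*4)
for n,c,uv in(('s',a,(233,142)),('t',b,(319,175))):
    print(n,c['pixels'][uv[1]-6:uv[1]+7:3,uv[0]])
# tray corners from top (rim 0.03)
m=(c['pixels'].max(2)<45).astype(np.uint8); m[:, :90]=0;m[:,195:]=0
cs=max(cv2.findContours(m,0,2)[0],key=cv2.contourArea); r=cv2.boxPoints(cv2.minAreaRect(cs)); print(r)
P=[onz(b,q,.03) for q in r]; print(np.round(P,3),np.round(np.mean(P,0),3),[round(np.linalg.norm(P[k]-P[k-1]),3) for k in range(4)])
```

```text
(355, 790, 3) 3.2244897959183674
s [[154 160 224]
 [135 185 236]
 [129 176 230]
 [126 173 229]
 [124 171 227]]
t [[101 164 220]
 [ 99 161 217]
 [101 165 221]
 [ 98 161 217]
 [ 66 104 140]]
[[102.28301 242.50943]
 [117.30187 189.94339]
 [180.30185 207.94339]
 [165.28299 260.50943]]
[[0.42  0.426 0.03 ]
 [0.584 0.39  0.03 ]
 [0.529 0.19  0.03 ]
 [0.368 0.229 0.03 ]] [0.475 0.309 0.03 ] [np.float64(0.204), np.float64(0.168), np.float64(0.207), np.float64(0.166)]
```

View pics/c0.png

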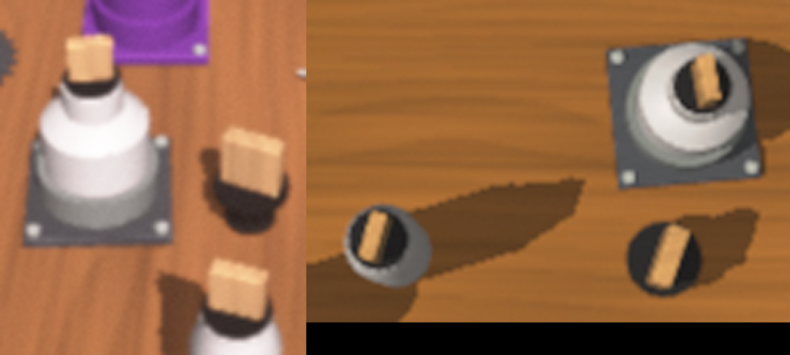

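Run:
```python
from h import *
a=load('s0');b=load('t0')
def grip(c,uv):
    p=cv2.cvtColor(c['pixels'],cv2.COLOR_BGR2HSV).astype(int)
    u,v=uv; m=np.zeros(p.shape[:2],np.uint8); s=np.s_[v-16:v+17,u-16:u+17]
    m[s]=((p[s][...,0]<25)&(p[s][...,1]>85)&(p[s][...,2]>190)); 
    n,l,st,ce=cv2.connectedComponentsWithStats(m)
    k=l[v,u]; cs=cv2.findContours((l==k).astype(np.uint8),0,1)[0][0]
    return st[k],ce[k],cv2.minAreaRect(cs),cv2.boxPoints(cv2.minAreaRect(cs))
for n,c,uv in(('can s',a,(233,142)),('can t',b,(319,175)),('fl t',b,(218,223)),('fl s',a,(278,214)),('loose',b,(307,230))):
    g=grip(c,uv);print(n,g[0],g[1],g[2],g[3].round(1).tolist())
    if ' t' in n:
        P=[onz(b,q,.18) for q in g[3]]; print(np.round(P,4).tolist(),np.mean(P,0).round(4))
# two-view of grip: side-view centroid ray vs top-view
o1,d1=ray(a,grip(a,(233,142))[1]);o2,d2=ray(b,grip(b,(319,175))[1])
A=np.c_[d1,-d2];x=np.linalg.lstsq(A,o2-o1,rcond=None)[0];print(o1+d1*x[0],o2+d2*x[1])
```

```text
can s [225 136  15  14 184] [231.91847826 142.33152174] ((232.0, 142.5), (13.0, 14.0), 90.0) [[225.0, 136.0], [239.0, 136.0], [239.0, 149.0], [225.0, 149.0]]
can t [316 167   7  14  59] [318.84745763 173.01694915] ((318.8108215332031, 173.36485290527344), (13.1519193649292, 4.438772678375244), 80.53767395019531) [[315.5, 167.1999969482422], [319.8999938964844, 166.5], [322.1000061035156, 179.5], [317.70001220703125, 180.1999969482422]]
[[0.6285, -0.2102, 0.18], [0.6307, -0.2223, 0.18], [0.5944, -0.2278, 0.18], [0.5922, -0.2157, 0.18]] [ 0.6115 -0.219   0.18  ]
fl t [     0      0    512    384 196556] [255.51069415 191.49176316] ((255.5, 191.5), (383.0, 511.0), 90.0) [[-0.0, 0.0], [511.0, 0.0], [511.0, 383.0], [0.0, 383.0]]
[[1.1308, 0.7234, 0.18], [1.1363, -0.7905, 0.18], [0.07, -0.7042, 0.18], [0.0518, 0.6101, 0.18]] [ 0.5972 -0.0403  0.18  ]
fl s [262 198  27  26 401] [274.6957606  210.35411471] ((273.8824157714844, 208.97061157226562), (28.376667022705078, 22.313274383544922), 14.03624439239502) [[257.3999938964844, 216.39999389648438], [262.79998779296875, 194.6999969482422], [290.3999938964844, 201.60000610351562], [284.8999938964844, 223.1999969482422]]
loose [302 220  11  18  97] [307.11340206 229.24742268] ((307.1986389160156, 229.13697814941406), (5.61797571182251, 17.673215866088867), 20.556045532226562) [[301.5, 236.39999389648438], [307.70001220703125, 219.89999389648438], [312.8999938964844, 221.8000030517578], [306.70001220703125, 238.39999389648438]]
[ 0.61340019 -0.22100927  0.16656046] [ 0.61508226 -0.22100562  0.16690664]
```

Call:
arm_command --pt "0 0 -0.1 1 1 -4 -1" --pt "0 0 -0.2 4 3.4 -7 -1" --pt "0 0 -0.3 7 6 -9 -1" --pt "0 0 -0.4 10 8.5 -11 -1" --pt "0 0 -0.5 13 11 -12 -1" --pt "0 0 -0.6 16 13.5 -12 -1" --pt "0 0 -0.624 19 16 -12 -1" --pt "0 0 -0.624 22 18.5 -12 -1"

```text
time_s: 0.77
tcp_pos: [0.3934, 0.2945, 0.3618]
ee_rot: [[0.987, 0.158, 0.0], [0.158, -0.987, 0.001], [0.0, -0.001, -1.0]]
wrist_force: [1.2, -0.2, -0.3]
gripper_width: 1.001
gripper_force: 0.0
```

```bash
cat >> h.py <<'E'
from scipy.spatial.transform import Rotation as Ro
def go(pos,yaw,lean=0):
    """delta to TCP pos; tool x at yaw, lean>0 = to robot's left about tool x"""
    s=sense(); R=s['ee_rot']; c,n=np.cos(np.radians(yaw)),np.sin(np.radians(yaw))
    T=np.array([[c,n,0],[n,-c,0],[0,0,-1.]])
    T=Ro.from_rotvec(-np.radians(lean)*T[:,0]).as_matrix()@T
    print('t',round(s['time_s'],2),'p',s['tcp_pos'].round(4),'rot',Ro.from_matrix(R.T@T).as_rotvec().round(3),'cm',(R.T@(np.array(pos)-s['tcp_pos'])*100).round(2),'F',s['wrist_force'].round(1),'w',round(s['gripper_width'],3),round(s['gripper_force'],1))
E
python3 -c "
from h import *
go([.6115,-.22,.34],9)"
```

```text
t 0.77 p [0.3934 0.2945 0.3618] rot [-0.001 -0.     0.002] cm [13.39 54.25  2.15] F [ 1.2 -0.2 -0.3] w 1.001 0.0
```

Call:
arm_command --pt "0 0 0 1 4 0 -1" --pt "0 0 0 2 8 0 -1" --pt "0 0 0 3 12 0 -1" --pt "0 0 0 4 16 0 -1" --pt "0 0 0 5 20 0 -1" --pt "0 0 0 6 24 0 -1" --pt "0 0 0 7 28 0 -1" --pt "0 0 0 8 32 0 -1"

```text
time_s: 1.43
tcp_pos: [0.5226, -0.0092, 0.3613]
ee_rot: [[0.988, 0.157, -0.0], [0.157, -0.988, 0.0], [-0.0, -0.0, -1.0]]
wrist_force: [1.0, 1.7, -0.2]
gripper_width: 0.996
gripper_force: 0.0
```

Call:
arm_command --pt "0 0 0 1 4 0 -1" --pt "0 0 0 2 8 0 -1" --pt "0 0 0 3 12 0 -1" --pt "0 0 0 4 16 0 -1" --pt "0 0 0 5 20 2 -1" --pt "0 0 0 5.4 22.2 4 -1" --pt "0 0 0 5.4 22.2 6 -1" --pt "0 0 0 5.4 22.2 8 -1"

```text
time_s: 2.1
tcp_pos: [0.6103, -0.2198, 0.2787]
ee_rot: [[0.988, 0.153, -0.003], [0.153, -0.988, 0.001], [-0.003, -0.001, -1.0]]
wrist_force: [0.3, 0.7, 0.4]
gripper_width: 0.999
gripper_force: 0.0
```

Call:
arm_command --pt "0 0 0 0 0 0 -1" --pt "0 0 0 0 0 0 -1"

```text
time_s: 2.27
tcp_pos: [0.6101, -0.2181, 0.2803]
ee_rot: [[0.988, 0.156, -0.003], [0.156, -0.988, 0.0], [-0.003, -0.001, -1.0]]
wrist_force: [-0.9, 0.4, 1.4]
gripper_width: 0.999
gripper_force: 0.0
```

```bash
python3 -c "
from h import *
go([.6115,-.22,.163],9)
a=save('side','s1');b=save('top','t1')
A=cv2.resize(a['pixels'][60:210,150:330],None,fx=3,fy=3);B=cv2.resize(b['pixels'][110:260,260:340],None,fx=3,fy=3)
cv2.imwrite('pics/c1.png',np.hstack([A,B]))"
```

```text
t 2.27 p [ 0.6101 -0.2181  0.2803] rot [-0.001  0.003  0.   ] cm [ 0.15  0.22 11.73] F [-0.9  0.4  1.4] w 0.999 0.0
```

View pics/c1.png

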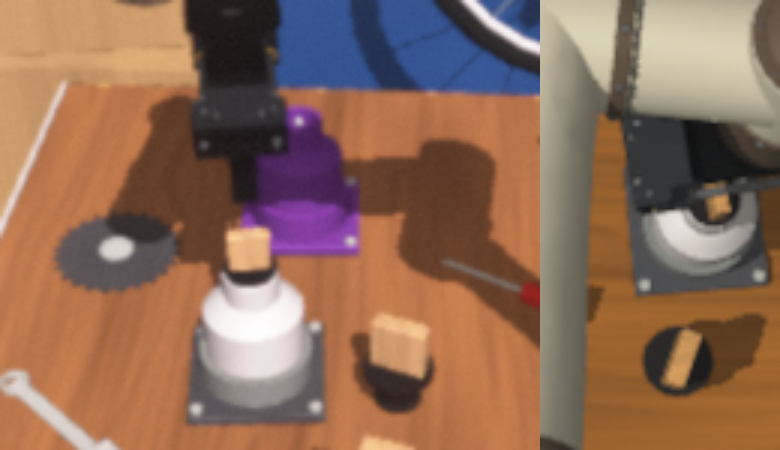

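The gripper is directly above the canister's grip: in the left crop the finger is at (243,180) and the grip at (248,250). Next I descend and close.

Call:
arm_command --pt "0 0 0 0.15 0.1 3 -1" --pt "0 0 0 0.15 0.1 6 -1" --pt "0 0 0 0.15 0.1 8 -1" --pt "0 0 0 0.15 0.1 9.5 -1" --pt "0 0 0 0.15 0.1 10.7 -1" --pt "0 0 0 0.15 0.1 11.6 -1" --pt "0 0 0 0.15 0.1 11.6 -1" --pt "0 0 0 0.15 0.1 11.6 -1"

```text
time_s: 3.03
tcp_pos: [0.6129, -0.2186, 0.1667]
ee_rot: [[0.988, 0.157, 0.002], [0.157, -0.988, -0.001], [0.002, 0.001, -1.0]]
wrist_force: [0.0, -0.7, 1.2]
gripper_width: 0.998
gripper_force: 0.0
```

```bash
python3 -c "
from h import *
go([.6115,-.22,.163],9)
b=save('side','s2')
A=cv2.resize(b['pixels'][110:210,180:290],None,fx=5,fy=5)
cv2.imwrite('pics/c2.png',A)"
```

```text
t 3.03 p [ 0.6129 -0.2186  0.1667] rot [ 0.001 -0.002  0.001] cm [-0.16  0.12  0.37] F [ 0.  -0.7  1.2] w 0.998 0.0
```

View pics/c2.png

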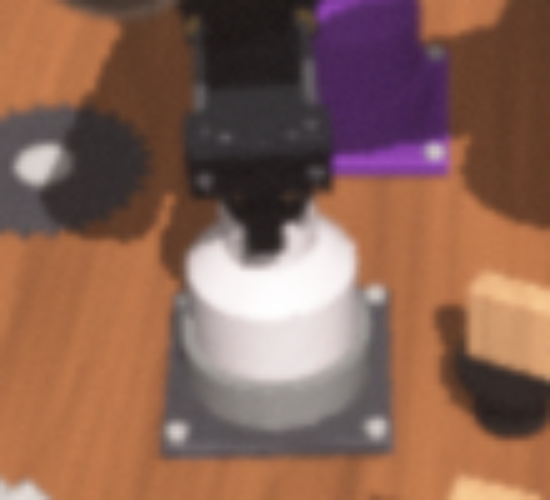

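The near finger now covers the grip at crop (263,235), in line with the neck and touching nothing. Closing.

Call:
arm_command --pt "0 0 0 0 0 0.1 0" --pt "0 0 0 0 0 0.1 0.5" --pt "0 0 0 0 0 0.1 0.6" --pt "0 0 0 0 0 0.1 0.7" --pt "0 0 0 0 0 0.1 0.9" --pt "0 0 0 0 0 0.1 1" --pt "0 0 0 0 0 0.1 1" --pt "0 0 0 0 0 0.1 1"

```text
time_s: 3.75
tcp_pos: [0.6124, -0.2194, 0.1649]
ee_rot: [[0.988, 0.157, 0.001], [0.157, -0.988, -0.001], [0.0, 0.001, -1.0]]
wrist_force: [0.2, -2.5, 0.6]
gripper_width: 0.576
gripper_force: 30.0
```

```bash
python3 -c "
from h import *
go([.6115,-.22,.163],9)"
```

```text
t 3.75 p [ 0.6124 -0.2194  0.1649] rot [ 0.001 -0.     0.   ] cm [-0.1   0.04  0.19] F [ 0.2 -2.5  0.6] w 0.576 30.0
```

Call:
arm_command --pt "0 0 0 0 0 0 1" --pt "0 0 0 0 0 0 1"

```text
time_s: 3.92
tcp_pos: [0.6124, -0.2193, 0.1649]
ee_rot: [[0.988, 0.157, 0.001], [0.157, -0.988, -0.001], [0.001, 0.001, -1.0]]
wrist_force: [0.3, -3.3, 0.6]
gripper_width: 0.568
gripper_force: 30.0
```

The opening stopped at about 50 mm, so the tips are on the 52 mm flange. The canister must sit roughly 10 mm up in its holder. I'll reopen, rise and grip again.

Call:
arm_command --pt "0 0 0 0 0 0 0.0" --pt "0 0 0 0 0 0 -0.3" --pt "0 0 0 0 0 0 -0.5" --pt "0 0 0 0 0 -0.4 -0.5" --pt "0 0 0 0 0 -0.9 -0.5" --pt "0 0 0 0 0 -0.9 -0.3" --pt "0 0 0 0 0 -0.9 0.2" --pt "0 0 0 0 0 -0.9 0.5"

```text
time_s: 4.58
tcp_pos: [0.6122, -0.2184, 0.1736]
ee_rot: [[0.988, 0.157, 0.0], [0.157, -0.988, 0.0], [0.0, -0.0, -1.0]]
wrist_force: [-0.2, 0.3, -1.0]
gripper_width: 0.603
gripper_force: 0.0
```

Call:
arm_command --pt "0 0 0 0 0 0 0.6" --pt "0 0 0 0 0 0 0.7" --pt "0 0 0 0 0 0 0.8" --pt "0 0 0 0 0 0 0.9" --pt "0 0 0 0 0 0 1" --pt "0 0 0 0 0 0 1" --pt "0 0 0 0 0 0 1" --pt "0 0 0 0 0 0 1"

```text
time_s: 5.25
tcp_pos: [0.6125, -0.2193, 0.1739]
ee_rot: [[0.988, 0.156, 0.001], [0.156, -0.988, -0.001], [0.001, 0.001, -1.0]]
wrist_force: [0.5, -3.0, -0.1]
gripper_width: 0.158
gripper_force: 30.0
```

Opening is 0.158, or 13.7 mm, so it is on the grip. Now the left rock with lift, pivoting about mid-bung.

Call:
arm_command --pt "-0.03 0 0 0 -0.14 -0.07 1" --pt "-0.06 0 0 0 -0.28 -0.14 1" --pt "-0.09 0 0 0 -0.42 -0.21 1" --pt "-0.12 0 0 0 -0.56 -0.28 1" --pt "-0.15 0 0 0 -0.7 -0.34 1" --pt "-0.18 0 0 0 -0.84 -0.4 1" --pt "-0.18 0 0 0 -0.84 -0.4 1" --pt "-0.18 0 0 0 -0.84 -0.4 1"

```text
time_s: 5.92
tcp_pos: [0.611, -0.2112, 0.1784]
ee_rot: [[0.988, 0.155, 0.029], [0.157, -0.971, -0.179], [0.0, 0.181, -0.983]]
wrist_force: [0.4, -3.3, 2.6]
gripper_width: 0.161
gripper_force: 30.0
```

```bash
python3 -c "
from h import *
go([.6125,-.2193,.1739],9); print(sense()['moment'])
b=save('side','s3')
A=[cv2.resize(c['pixels'][110:210,200:280],None,fx=5,fy=5) for c in (load('s2'),b)]
cv2.imwrite('pics/c3.png',np.hstack(A))"
```

```text
t 5.92 p [ 0.611  -0.2112  0.1784] rot [ 0.182 -0.     0.001] cm [0.02 0.72 0.59] F [ 0.4 -3.3  2.6] w 0.161 30.0
[-1.00267237 -0.06560604  0.02758555]
```

View pics/c3.png

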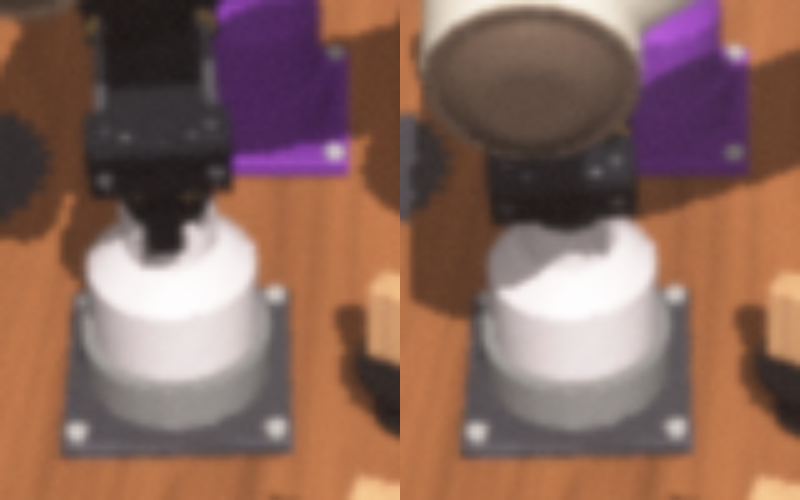

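The canister hasn't moved: its seam in the holder is at the same pixels in both crops. The stopper leans 10° left. Now I rock right with some more lift.

Call:
arm_command --pt "0 0 0 0 0.02 -0.12 1" --pt "0.06 0 0 0 0.3 -0.12 1" --pt "0.12 0 0 0 0.58 -0.11 1" --pt "0.18 0 0 0 0.86 -0.1 1" --pt "0.24 0 0 0 1.15 -0.1 1" --pt "0.3 0 0 0 1.44 -0.09 1" --pt "0.363 0 0 0 1.74 -0.06 1" --pt "0.363 0 0 0 1.74 -0.06 1"

```text
time_s: 6.63
tcp_pos: [0.6136, -0.2299, 0.179]
ee_rot: [[0.988, 0.149, -0.03], [0.152, -0.971, 0.182], [-0.002, -0.185, -0.983]]
wrist_force: [0.5, -4.4, -1.1]
gripper_width: 0.161
gripper_force: 30.0
```

```bash
python3 -c "
from h import *
go([.6125,-.2193,.188],9); print(sense()['moment'])
b=save('side','s4')
A=[cv2.resize(c['pixels'][110:210,200:280],None,fx=5,fy=5) for c in (load('s2'),b)]
cv2.imwrite('pics/c4.png',np.hstack(A))"
```

```text
t 6.63 p [ 0.6136 -0.2299  0.179 ] rot [-0.186  0.001 -0.004] cm [ 0.05 -1.21 -0.68] F [ 0.5 -4.4 -1.1] w 0.161 30.0
[-2.18659419 -0.07709584  0.05010094]
```

View pics/c4.png

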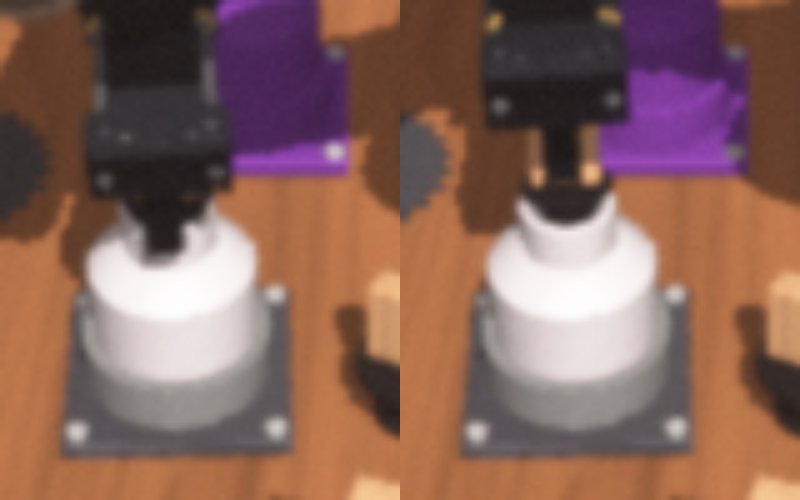

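The canister is still seated, with the stopper leaning right and lifted. I'll lift a little more, straighten up and watch the force.

Call:
arm_command --pt "0 0 0 0 -0.03 -0.15 1" --pt "0 0 0 0 -0.055 -0.3 1" --pt "0 0 0 0 -0.055 -0.3 1" --pt "-0.06 0 0 0 -0.42 -0.42 1" --pt "-0.12 0 0 0 -0.8 -0.55 1" --pt "-0.18 0 0 0 -1.2 -0.68 1" --pt "-0.186 0 0 0 -1.21 -0.68 1" --pt "-0.186 0 0 0 -1.21 -0.68 1"

```text
time_s: 7.35
tcp_pos: [0.6119, -0.2159, 0.191]
ee_rot: [[0.987, 0.16, 0.002], [0.16, -0.987, -0.005], [0.001, 0.005, -1.0]]
wrist_force: [1.1, -4.1, -0.9]
gripper_width: 0.159
gripper_force: 30.0
```

```bash
python3 -c "
from h import *
go([.6125,-.2193,.225],9)
b=save('side','s5')
d=cv2.absdiff(load('s4')['pixels'],b['pixels']).max(2)
print('can body diff',d[168:196,218:252].mean(),d[168:196,218:252].max())"
```

```text
t 7.35 p [ 0.6119 -0.2159  0.191 ] rot [ 0.005 -0.001  0.003] cm [ 0.    0.36 -3.4 ] F [ 1.1 -4.1 -0.9] w 0.159 30.0
can body diff 1.540966386554622 6
```

It is free: vertical force is about 1 N and the canister hasn't moved. Lifting out.

Call:
arm_command --pt "0 0 0 0 0.2 -0.3 1" --pt "0 0 0 0 0.2 -0.8 1" --pt "0 0 0 0 0.2 -1.3 1" --pt "0 0 0 0 0.2 -2 1" --pt "0 0 0 0 0.2 -3 1" --pt "0 0 0 0 0.2 -5 1" --pt "0 0 0 0 0.2 -8 1" --pt "0 0 0 0 0.2 -11 1"

```text
time_s: 8.07
tcp_pos: [0.6117, -0.2182, 0.3015]
ee_rot: [[0.988, 0.157, -0.001], [0.157, -0.988, -0.003], [-0.001, 0.002, -1.0]]
wrist_force: [1.2, -0.1, -0.6]
gripper_width: 0.159
gripper_force: 30.0
```

Call:
arm_command --pt "0 0 0 0 0 -4 1" --pt "0 0 0 0 0 -7 1" --pt "0 0 0 0 0 -7 1"

```text
time_s: 8.32
tcp_pos: [0.6139, -0.2192, 0.3802]
ee_rot: [[0.988, 0.157, 0.016], [0.157, -0.988, -0.008], [0.015, 0.01, -1.0]]
wrist_force: [-0.7, -0.3, 0.5]
gripper_width: 0.161
gripper_force: 30.0
```

```bash
python3 -c "
from h import *
go([.475,.309,.36],9)
b=save('side','s6')
cv2.imwrite('pics/c6.png',b['pixels'])
d=cv2.absdiff(load('s4')['pixels'],b['pixels']).max(2)
print('can body diff',d[168:196,218:252].mean(),d[168:196,218:252].max())"
```

```text
t 8.32 p [ 0.6139 -0.2192  0.3802] rot [ 0.01  -0.015  0.   ] cm [ -5.46 -54.36   1.39] F [-0.7 -0.3  0.5] w 0.161 30.0
can body diff 5.244747899159663 12
```

View pics/c6.png

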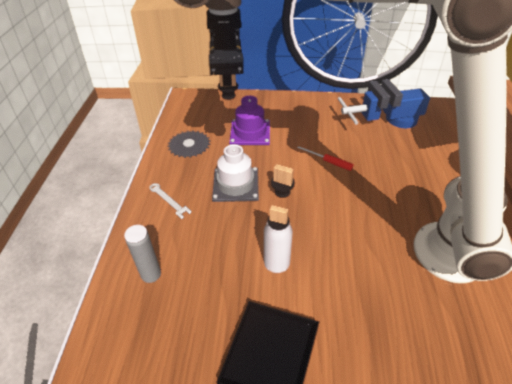

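The stopper is out and held at (228,90), and the open canister is still seated at (235,175). I'll carry it high over the flask to the tray.

Call:
arm_command --pt "0 0 0 -0.4 -3 0 1" --pt "0 0 0 -0.7 -7 0 1" --pt "0 0 0 -1.1 -11 0 1" --pt "0 0 0 -1.5 -15 0 1" --pt "0 0 0 -1.9 -19 0 1" --pt "0 0 0 -2.3 -23 0 1" --pt "0 0 0 -2.7 -27 0 1" --pt "0 0 0 -3.1 -31 0 1"

```text
time_s: 9.03
tcp_pos: [0.5314, 0.0848, 0.3687]
ee_rot: [[0.988, 0.156, -0.001], [0.156, -0.988, -0.003], [-0.002, 0.003, -1.0]]
wrist_force: [0.4, -0.5, -1.1]
gripper_width: 0.154
gripper_force: 30.0
```

Call:
arm_command --pt "0 0 0 -0.4 -4 0 1" --pt "0 0 0 -0.8 -8 0 1" --pt "0 0 0 -1.2 -12 0 1" --pt "0 0 0 -1.6 -16 0 1" --pt "0 0 0 -2 -19.5 0 1" --pt "0 0 0 -2.3 -22 0 1" --pt "0 0 0 -2.4 -23.4 0 1" --pt "0 0 0 -2.4 -23.4 0 1"

```text
time_s: 9.7
tcp_pos: [0.4715, 0.3128, 0.3673]
ee_rot: [[0.987, 0.16, -0.001], [0.16, -0.987, -0.004], [-0.002, 0.004, -1.0]]
wrist_force: [0.1, -0.3, -1.1]
gripper_width: 0.155
gripper_force: 30.0
```

```bash
python3 -c "
from h import *
go([.475,.309,.07],9)"
```

```text
t 9.7 p [0.4715 0.3128 0.3673] rot [0.004 0.002 0.003] cm [ 0.34  0.33 29.73] F [ 0.1 -0.3 -1.1] w 0.155 30.0
```

Call:
arm_command --pt "0 0 0 0 0 4 1" --pt "0 0 0 0 0 8 1" --pt "0 0 0 0 0 12 1" --pt "0 0 0 0 0 16 1" --pt "0 0 0 0 0 20 1" --pt "0 0 0 0 0 23.5 1" --pt "0 0 0 0 0 26 1" --pt "0 0 0 0 0 27.5 1"

```text
time_s: 10.37
tcp_pos: [0.4715, 0.3067, 0.0899]
ee_rot: [[0.988, 0.154, -0.004], [0.154, -0.988, -0.008], [-0.006, 0.007, -1.0]]
wrist_force: [-0.5, 0.4, -0.6]
gripper_width: 0.161
gripper_force: 30.0
```

Call:
arm_command --pt "0 0 0 0 0 0.3 1" --pt "0 0 0 0 0 0.6 1" --pt "0 0 0 0 0 0.9 1" --pt "0 0 0 0 0 1.2 1" --pt "0 0 0 0 0 1.2 1"

```text
time_s: 10.78
tcp_pos: [0.4731, 0.3098, 0.0822]
ee_rot: [[0.988, 0.156, 0.001], [0.156, -0.988, -0.002], [0.001, 0.002, -1.0]]
wrist_force: [0.3, -0.1, -1.5]
gripper_width: 0.158
gripper_force: 30.0
```

Call:
arm_command --pt "0 0 0 0 0 0.2 1" --pt "0 0 0 0 0 0.3 1" --pt "0 0 0 0 0 0.4 1" --pt "0 0 0 0 0 0.4 1"

```text
time_s: 11.12
tcp_pos: [0.4727, 0.3097, 0.0775]
ee_rot: [[0.988, 0.157, 0.0], [0.157, -0.988, -0.003], [-0.0, 0.003, -1.0]]
wrist_force: [0.4, -0.2, -1.2]
gripper_width: 0.159
gripper_force: 30.0
```

Call:
arm_command --pt "0 0 0 0 0 0.2 1" --pt "0 0 0 0 0 0.4 1" --pt "0 0 0 0 0 0.6 1" --pt "0 0 0 0 0 0.6 1"

```text
time_s: 11.45
tcp_pos: [0.4725, 0.3094, 0.0709]
ee_rot: [[0.988, 0.156, -0.0], [0.156, -0.988, -0.004], [-0.001, 0.004, -1.0]]
wrist_force: [-0.6, -0.8, -0.6]
gripper_width: 0.154
gripper_force: 30.0
```

Call:
arm_command --pt "0 0 0 0 0 0.1 1" --pt "0 0 0 0 0 0.2 1" --pt "0 0 0 0 0 0.3 1" --pt "0 0 0 0 0 0.3 1"

```text
time_s: 11.78
tcp_pos: [0.4727, 0.3096, 0.0683]
ee_rot: [[0.988, 0.156, 0.0], [0.156, -0.988, -0.003], [-0.0, 0.003, -1.0]]
wrist_force: [-1.0, -0.3, -0.5]
gripper_width: 0.16
gripper_force: 30.0
```

Call:
arm_command --pt "0 0 0 0 0 0.1 1" --pt "0 0 0 0 0 0.2 1" --pt "0 0 0 0 0 0.2 1"

```text
time_s: 12.03
tcp_pos: [0.4726, 0.3096, 0.0663]
ee_rot: [[0.988, 0.157, 0.0], [0.157, -0.988, -0.003], [-0.0, 0.003, -1.0]]
wrist_force: [0.1, 0.4, -0.8]
gripper_width: 0.156
gripper_force: 30.0
```

Call:
arm_command --pt "0 0 0 0 0 0.1 1" --pt "0 0 0 0 0 0.2 1" --pt "0 0 0 0 0 0.2 1"

```text
time_s: 12.28
tcp_pos: [0.4727, 0.3096, 0.0643]
ee_rot: [[0.988, 0.156, 0.0], [0.156, -0.988, -0.003], [-0.0, 0.003, -1.0]]
wrist_force: [0.4, -0.2, -0.1]
gripper_width: 0.154
gripper_force: 30.0
```

Call:
arm_command --pt "0 0 0 0 0 0.1 1" --pt "0 0 0 0 0 0.15 1" --pt "0 0 0 0 0 0.15 1"

```text
time_s: 12.53
tcp_pos: [0.4729, 0.3097, 0.0639]
ee_rot: [[0.988, 0.157, 0.001], [0.157, -0.988, -0.003], [0.0, 0.003, -1.0]]
wrist_force: [-1.5, -0.7, 5.0]
gripper_width: 0.158
gripper_force: 30.0
```

Call:
arm_command --pt "0 0 0 0 0 0.1 1" --pt "0 0 0 0 0 0.15 1" --pt "0 0 0 0 0 0.15 1"

```text
time_s: 12.78
tcp_pos: [0.473, 0.3097, 0.0638]
ee_rot: [[0.988, 0.157, 0.001], [0.158, -0.988, -0.003], [0.001, 0.003, -1.0]]
wrist_force: [-3.1, -1.8, 11.3]
gripper_width: 0.158
gripper_force: 30.0
```

The stopper is touching the tray floor, so I relax the press, release slowly and go up.

Call:
arm_command --pt "0 0 0 0 0 -0.15 1" --pt "0 0 0 0 0 -0.22 1" --pt "0 0 0 0 0 -0.22 0.6" --pt "0 0 0 0 0 -0.22 0.3" --pt "0 0 0 0 0 -0.22 0" --pt "0 0 0 0 0 -0.22 -0.2" --pt "0 0 0 0 0 -0.22 -0.2" --pt "0 0 0 0 0 -0.22 -0.2"

```text
time_s: 13.45
tcp_pos: [0.4728, 0.3097, 0.0636]
ee_rot: [[0.988, 0.157, 0.0], [0.157, -0.988, -0.003], [-0.0, 0.003, -1.0]]
wrist_force: [-0.5, -0.1, 0.0]
gripper_width: 0.492
gripper_force: 0.0
```

Call:
arm_command --pt "0 0 0 0 0 -1 -0.2" --pt "0 0 0 0 0 -3 -0.2" --pt "0 0 0 0 0 -6 -0.2" --pt "0 0 0 0 0 -10 -0.2" --pt "0 0 0 0 0 -14 -0.2" --pt "0 0 0 0 0 -18 -0.2" --pt "0 0 0 0 0 -22 -0.2" --pt "0 0 0 0 0 -22 -0.2"

```text
time_s: 14.12
tcp_pos: [0.476, 0.3124, 0.2946]
ee_rot: [[0.987, 0.158, 0.016], [0.158, -0.987, 0.009], [0.017, -0.006, -1.0]]
wrist_force: [0.6, 1.9, 0.8]
gripper_width: 0.6
gripper_force: 0.0
```

```bash
python3 -c "
from h import *
go([.475,.309,.3],9)
a=save('side','s7')['pixels'];b=save('top','t7')['pixels']
cv2.imwrite('pics/c7.png',np.hstack([a[100:,100:400],b[130:,90:390][:254].copy() if 0 else cv2.copyMakeBorder(b[130:,90:390],0,30,0,0,0)]))"
```

```text
t 14.12 p [0.476  0.3124 0.2946] rot [-0.006 -0.017  0.001] cm [-0.14  0.32 -0.54] F [0.6 1.9 0.8] w 0.6 0.0
```

View pics/c7.png

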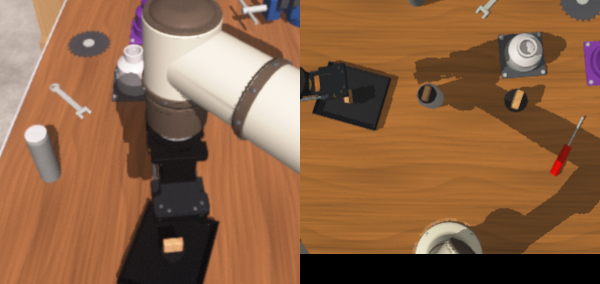

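The stopper is in the tray, with its grip at (173,244) in the left crop. The canister is open and seated at (525,48) in the right crop, and the flask is undisturbed at (430,95). I'll let the arm settle and hand in.

Call:
arm_command --pt "0 0 0 0 0 0 -0.2" --pt "0 0 0 0 0 0 -0.2" --pt "0 0 0 0 0 0 -0.2" --pt "0 0 0 0 0 0 -0.2"

```text
time_s: 14.55
tcp_pos: [0.4724, 0.31, 0.2825]
ee_rot: [[0.988, 0.157, -0.001], [0.157, -0.988, -0.005], [-0.002, 0.005, -1.0]]
wrist_force: [-0.6, 0.1, -0.1]
gripper_width: 0.597
gripper_force: 0.0
```

```bash
python3 -c "
from h import *
print(finish_job())"
```

```text
the job is handed in; nothing more can be done
None
```

I rocked the canister's stopper free (left, then right) and set it down in the black tray; the canister stayed in its holder, the flask was not touched, and the job was handed in at about 14.6 s (no verdict was returned).

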